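Weigh and pack a fragile vase

TASK

Weigh the blue porcelain vase: stand it upright on the pan of the parcel scale, let go, and leave it standing there for two seconds; then stand it upright in the one empty cell of the cardboard packing tray, on the green foam pad, and let go. The vase is thin and cracks easily: hold it with a light grip (no more than about 35 N), set it down softly each time, never drop it, knock it or press it down. Do not overload the scale, and leave the white vases and everything else on the bench standing where they are.

Things in the scene. Friction and masses are not known exactly. Their poses are not given: they have to be found in the camera images.
- vase: blue porcelain bud vase, 0.15-0.31 kg, 120 mm tall: foot 44 mm across, round belly 58 mm (at 34 mm up), straight round neck 24 mm across from 68 mm up to the top. Origin: centre of its underside; z its upright axis. Starts on the bench. Cracks if squeezed over 45 N per finger, if pressed or knocked against anything over 20 N, or if dropped about 10 mm; let go a few mm up does no harm.
- scale: grey parcel scale, fixed to the bench, 200 x 200 mm, with a metal pan on top and a narrow display strip along its -x edge; origin: centre of its underside, on the bench. It may stand left or right.
- pan_top (a point): centre of the upper face of the scale's bright metal pan (170 mm along the scale's x, 200 mm along its y, 60 mm above the bench unloaded); the pan is level; its centre lies 15 mm along +x from the scale's centre
- pan (a joint): how far the pan is pressed down, m: 0 unloaded, the first 1 N does not move it, then about 0.4 mm per N, stop at 8 mm. Past 6 mm (about 15 N) the scale is overloaded.
- tray: fixed open cardboard tray, 180 x 180 mm, 70 mm high, walls and the cross-shaped divider 4 mm thick (divider as high as the walls), four cells 84 x 84 mm with centres 44 mm either way from the tray's centre along its x and y; floor 4 mm thick. Origin: centre of its underside. Three cells each hold a white vase; one cell is empty.
- pad: green foam pad, 66 x 66 x 12 mm, lying in the middle of the floor of the empty cell; origin: centre of its underside, 4 mm above the bench, so its top is 16 mm above the bench; the foam is springy: it gives about 0.5 mm per N, up to 6 mm, then is hard
- white_vase_a: white vase of the same shape and size as the blue one, standing in a tray cell; origin: centre of its underside
- white_vase_b: white vase of the same shape and size as the blue one, standing in a tray cell; origin: centre of its underside
- white_vase_c: white vase of the same shape and size as the blue one, standing in a tray cell; origin: centre of its underside
- tape_roll: yellow tape roll lying flat, 90 mm across, 48 mm high; bystander, origin: centre of its underside
- marker: black marker with red cap lying flat, 122 mm long, 16 mm high; bystander, origin: centre of its underside
- small_carton: small closed brown carton, 90 x 120 x 60 mm high; bystander, origin: centre of its underside
- card_stack: stack of white cards, 80 x 110 x 20 mm high; bystander, origin: centre of its underside
- stapler: blue stapler lying flat, 130 x 34 mm, 43 mm high; bystander, origin: centre of its underside
Mind the look-alikes: they are no part of the job. Leave any red look-alike of the vase alone.

How it is judged:
On the way:
1. the blue vase stands upright by itself on the scale pan for a second and a half (horizontal distance between vase and pan_top below 0.085 m and z of vase in the frame of pan_top between -0.004 and 0.004 m and angle between vase's own z axis and vertical below 0.1 rad and linear speed of vase below 0.02 m/s and angular speed of vase below 0.2 rad/s and contact force between the fingers and vase below 0.1 N), for 1.5 s.
At the end, for the whole second after the job is handed in: weighed first, the blue vase stands released and at rest on the green pad in the empty cell: within 22 mm of its centre, foot 6 to 16 mm above the pad underside, tilt below 0.1 rad; white vases upright (0.15 rad); scale empty (pan below 1 mm) (horizontal distance between vase and pad below 0.022 m and z of vase in the frame of pad between 0.006 and 0.016 m and angle between vase's own z axis and vertical below 0.1 rad and linear speed of vase below 0.02 m/s and angular speed of vase below 0.2 rad/s and contact force between the fingers and vase below 0.1 N and angle between each of white_vase_a, white_vase_b, white_vase_c's own z axis and vertical below 0.15 rad and value of joint pan below 0.001 m); the robot touches nothing.
It fails at once if the blue vase is squeezed with more than 45 N per finger (contact force between the fingers and vase above 90 N).
It fails at once if the blue vase is knocked or pressed with more than 20 N against the scale, tray, pad, a white vase or the bench (contact force between vase and scale above 20 N or contact force between vase and tray above 20 N or contact force between vase and pad above 20 N or contact force between vase and table above 20 N or contact force between vase and white_vase_a above 20 N or contact force between vase and white_vase_b above 20 N or contact force between vase and white_vase_c above 20 N).
It fails at once if the scale is overloaded (pan pressed more than 6 mm) (value of joint pan above 0.006 m).
It fails at once if the blue vase is dropped (falls free by about a centimetre) or tips over (tilt above 0.6 rad) (angle between vase's own z axis and vertical above 0.6 rad or (contact force between the fingers and vase below 0.1 N and linear speed of vase above 0.35 m/s)).
It fails at once if a white vase is moved more than 25 mm, or another thing on the bench more than 30 mm (distance of any of white_vase_a, white_vase_b, white_vase_c from where it was at the start of the episode above 0.025 m or distance of any of tape_roll, marker, small_carton, card_stack, stapler from where it was at the start of the episode above 0.03 m).
It also fails if it takes over 64 s, if anything falls off the work surface, if the arm or the gripper's body presses on something with over 40 N, if the wrist force passes 120 N, or if a joint passes its speed limit or range.

ROBOT

A 6-joint arm with a two-finger parallel gripper is mounted at the origin on the work surface. World frame = base frame: x ahead of the robot, y to its left, z up, the work surface at z = 0. Lengths are in m, angles in rad, forces in N, time in s.
With the tool pointing down it reaches from about 0.275 to 0.875 m from the base axis. Payload 12.5 kg.
Tool frame: the origin (TCP) lies on the centre line of the jaws, within the pads' length; the fingertips stand r.finger_overhang ahead of it and the grasp point (between the pads) lies 3 mm ahead of it (r.finger_overhang is the distance from the TCP to the fingertips, in m); z points along the fingers, y is the direction in which the jaws open and shut (so a half turn about z gives the same grasp; the last joint's range is limited). The gripper opens to 85 mm and grips with 20 to 120 N. Pads are 22 mm wide; open, the fingers measure 114 mm over their backs; the gripper's body (76 mm by 85 mm) begins 54 mm behind the grasp point. The pads swing forward as they close: fully open they stand 13 mm farther back than shut.
Start: joints at [1.094, 0.351, 1.652, -0, 1.139, -0.085], TCP at [0.21, 0.508, 0.253] pointing down, gripper open.
Joint ranges: [-2.75, 2.75], [-0.79, 2.1], [0.01, 2.65], [-1.57, 4.71], [0.07, 3.14], [-2.87, 2.87]. Speed limits (rad/s): [2.22, 2.22, 2.79, 3.14, 3.14, 3.14].

INTERFACE

Orientations are given as a unit quaternion [x, y, z, w].
In Python, from cell import r, optics gives the robot as it stands. The module is installed in compiled form; this text tells all that it offers. Calls block until the motion is done:
- r.move_to(position, orientation): joint-space move of the TCP to a pose.
- r.move_linear(position, rot=None, vel=0.15): straight line of the TCP; rot=None keeps the orientation; vel is the mean speed in m/s.
- r.set_joints(angles): joint-space move.
- r.set_gripper(opening, squeeze=None): opening from 0.0 (shut) to 1.0 (fully open); squeeze is the grip in N (None keeps the last); returns when the fingers have stopped.
- r.sleep(seconds).
- r.inverse_kinematics(position, orientation): joint angles nearest the present ones, or None.
- optics.get_image(name): name is "scene" or "top" or "wrist"; returns a dict with "pixels" (480x640x3 uint8, red, green, blue), "depth" (480x640 float32, m along the optical axis (not along the pixel's ray), 0 where there is no reading), "fx", "fy", "cx", "cy" (pixels), "D" ([k1, k2, p1, p2, k3] as OpenCV has them; the pictures are not rectified), "camera_from_world" (4x4, takes a point from world to camera coordinates); the wrist camera has in their place "mount" (4x4, takes a point from camera to tool coordinates, whose origin is the TCP and whose axes are the flange's). Camera axes: x right, y down, z forward; pixel columns grow to the right and rows downward; lengths in m; the calibration is good to about 2 mm. A picture is of the moment at which its call begins: read the wrist's pose just before it.
A pose or a line that the arm cannot do raises r.PlanningError and nothing moves.
- r.hand_in(): hands the job in, once; it reports no verdict.
Readings, each from a call of its own:
- r.current_t(): time.
- r.current_q(): joint angles.
- r.current_qvel(): joint speeds.
- r.current_effort(): joint torques, N m.
- r.current_tool_pos(): TCP position.
- r.current_ee_rot(): TCP orientation.
- r.current_contact_force(): force on the tool from outside, world axes, zero at the start.
- r.current_torque(): the same for the moment, N m.
- r.current_opening(): opening from 0.0 (shut) to 1.0 (fully open).
Only numpy, scipy, OpenCV 4.12 (cv2) and the standard library are available. Lean on these libraries where they do the work, as an engineer would, in place of code of your own. Each camera call takes 0.05 s, during which the arm holds its last target. There are 200 camera calls.

## Working session

There is one attempt and no reset: what is moved stays moved. The work goes in short steps, each a Python script; the robot and the scene stay as the last script left them, time stands still between calls to the robot, and variables do not carry over. Pictures are saved under pics/ and viewed, about 8 in all and at most 12, crops included, and the job is handed in when it is done.

```bash
mkdir -p pics; cat > h.py <<'E'
import numpy as np, cv2
from cell import r, optics
def grab(n):
    p=np.array(r.current_tool_pos()); q=np.array(r.current_ee_rot())
    im=optics.get_image(n)
    if n=="wrist":
        from scipy.spatial.transform import Rotation as R
        T=np.eye(4);T[:3,:3]=R.from_quat(q).as_matrix();T[:3,3]=p
        im["wc"]=T@np.array(im["mount"])
    else: im["wc"]=np.linalg.inv(np.array(im["camera_from_world"]))
    return im
def K(im): return np.array([[im["fx"],0,im["cx"]],[0,im["fy"],im["cy"]],[0,0,1.]])
def rays(im,uv):
    u=cv2.undistortPoints(np.array(uv,float).reshape(-1,1,2),K(im),np.array(im["D"],float)).reshape(-1,2)
    return np.c_[u,np.ones(len(u))]
def plane(im,uv,z):
    d=rays(im,uv)@im["wc"][:3,:3].T; o=im["wc"][:3,3]
    return o+d*((z-o[2])/d[:,2])[:,None]
def deproj(im,uv):
    uv=np.array(uv,int).reshape(-1,2); z=im["depth"][uv[:,1],uv[:,0]]
    c=rays(im,uv)*z[:,None]
    return c@im["wc"][:3,:3].T+im["wc"][:3,3]
def save(im,n): cv2.imwrite("pics/"+n,im["pixels"][:,:,::-1])
E
python3 - <<'E'
from h import *
for n in("top","scene"):
    im=grab(n);save(im,n+"0.png");print(n,im["wc"].round(3).tolist(),im["fx"],(im["depth"]>0).mean())
print(r.current_t(),r.finger_overhang,r.current_ee_rot())
E
```

```text
top [[0.027, -0.992, 0.125, 0.454], [-1.0, -0.028, -0.01, 0.008], [0.014, -0.124, -0.992, 0.906], [0.0, 0.0, 0.0, 1.0]] 457.67015229662616 0.99587890625
scene [[-0.306, 0.731, -0.61, 1.094], [0.952, 0.235, -0.196, 0.202], [-0.0, -0.64, -0.768, 0.746], [0.0, 0.0, 0.0, 1.0]] 462.7325234837851 0.9960774739583333
0.1 0.022 [ 1.94671004e-01  9.80868460e-01 -4.89334624e-04 -1.56655870e-04]
```

View pics/top0.png

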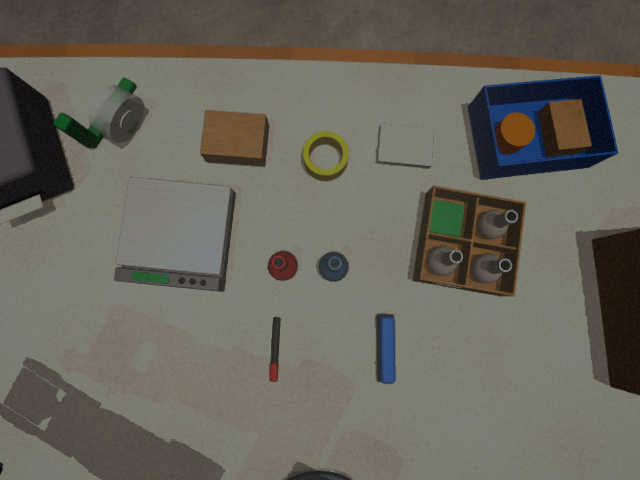

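View pics/scene0.png

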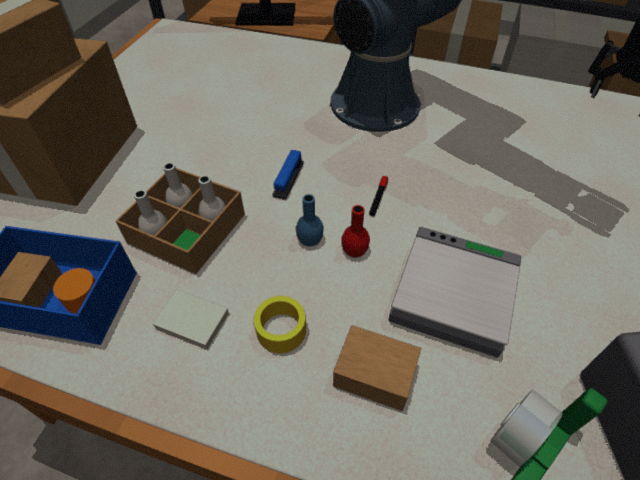

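The top view shows two candidates: a blue vase at (333,266) and a red look-alike at (283,265). The blue one fits the description. The stapler (387,348) and the bin are blue but not vase-shaped. The scale is at (175,228) with its display on the near (-x) edge. The tray is at (470,240), with the green pad at (448,217) in the empty cell. I'll measure these and confirm the vase with a crop.

```bash
python3 - <<'E'
from h import *
im=grab("top"); px=im["pixels"]
cv2.imwrite("pics/crop.png",cv2.resize(px[225:305,250:370,::-1],None,fx=5,fy=5,interpolation=cv2.INTER_CUBIC))
H,W=im["depth"].shape
vv,uu=np.mgrid[:H,:W]; P=deproj(im,np.c_[uu.ravel(),vv.ravel()]).reshape(H,W,3)
hsv=cv2.cvtColor(px,cv2.COLOR_RGB2HSV)
def box(m,u0,u1,v0,v1):
    o=np.zeros_like(m);o[v0:v1,u0:u1]=m[v0:v1,u0:u1];return o
blue=box((hsv[...,0]>90)&(hsv[...,0]<130)&(hsv[...,1]>70),312,356,245,290)
print("blue n",blue.sum())
def neck(u0,u1,v0,v1,n):
    m=box((P[...,2]>.105)&(P[...,2]<.14),u0,u1,v0,v1); q=P[m]
    print(n,m.sum(),q.mean(0).round(4),(q.max(0)-q.min(0)).round(4))
neck(312,356,245,290,"blue"); neck(262,305,245,290,"red")
neck(495,525,200,235,"w1");neck(445,470,240,270,"w2");neck(490,515,250,280,"w3")
def rect(m,z,n):
    c=max(cv2.findContours(m.astype(np.uint8),0,2)[0],key=cv2.contourArea).reshape(-1,2)
    w=plane(im,c,z)[:,:2]; R=cv2.minAreaRect((w*1000).astype(np.float32)); print(n,R, "depth z",np.median(P[m][:,2]))
pan=box((P[...,2]>.05)&(P[...,2]<.07),100,245,165,300); 
rect(pan,.06,"scale-top")
rect(box((P[...,2]>.05)&(P[...,2]<.07)&(hsv[...,2]>115)&(hsv[...,1]<40),100,245,165,300),.06,"pan")
g=box((hsv[...,0]>45)&(hsv[...,0]<85)&(hsv[...,1]>100),425,475,190,245); rect(g,.016,"pad")
rim=box((P[...,2]>.058)&(P[...,2]<.082),405,535,180,305); rect(cv2.morphologyEx(rim.astype(np.uint8),3,np.ones((9,9)))>0,.07,"tray")
E
```

```text
blue n 204
blue 154 [ 0.5155 -0.0143  0.1185] [0.0228 0.0226 0.0168]
red 156 [0.5143 0.0821 0.1184] [0.0227 0.0226 0.0167]
w1 183 [ 0.6045 -0.3216  0.1196] [0.0238 0.0235 0.0194]
w2 182 [ 0.5319 -0.2222  0.1208] [0.0222 0.0242 0.0203]
w3 193 [ 0.519  -0.3091  0.1201] [0.024  0.0252 0.0202]
scale-top ((582.5038452148438, 288.9122314453125), (198.9992218017578, 169.44886779785156), 85.94837188720703) depth z 0.0583138568146051
pan ((582.9403686523438, 290.0606994628906), (196.97203063964844, 166.6278533935547), 86.07905578613281) depth z 0.058565886759776975
pad ((618.3792114257812, -237.86102294921875), (62.756351470947266, 64.78044891357422), 81.22441101074219) depth z 0.01428232004193175
tray ((568.9634399414062, -271.93463134765625), (182.31285095214844, 180.3989715576172), 81.32103729248047) depth z 0.06492240662726328
```

View pics/crop.png

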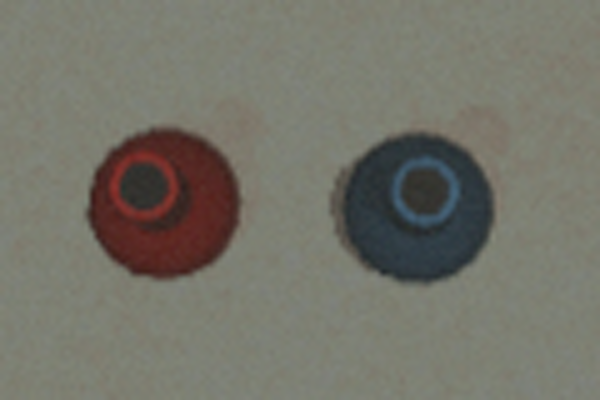

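Checks:
- Pan: 197x167 mm, at z 0.0586.
- Tray: 182x180 mm.
- Cell-to-tray offsets agree with each other.
- Neck tops: 0.12 m.

The crop confirms blue on the right and red on the left. I'll move above the blue vase with the jaws diagonal and take a wrist look.

```bash
cat >> h.py <<'E'
def quat(deg):
    p=np.radians((deg+90)/2); return [np.cos(p),np.sin(p),0,0]
PAN=np.array([.583,.289]); PAD=np.array([.6186,-.237])
E
python3 - <<'E'
from h import *
V=np.array([.5155,-.0143])
for a in(45,135):
    for xy in(V,PAN,PAD):
        q=r.inverse_kinematics([*xy,.32],quat(a)); q2=r.inverse_kinematics([*xy,.11],quat(a))
        print(a,None if q is None else np.round(q,2),None if q2 is None else np.round(q2,2))
r.set_gripper(1.0,30)
r.move_to([*V,.30],quat(45))
im=grab("wrist");save(im,"w1.png")
hsv=cv2.cvtColor(im["pixels"],cv2.COLOR_RGB2HSV)
H,W=im["depth"].shape;vv,uu=np.mgrid[:H,:W];P=deproj(im,np.c_[uu.ravel(),vv.ravel()]).reshape(H,W,3)
m=(P[...,2]>.112)&(P[...,2]<.128)&(np.hypot(P[...,0]-V[0],P[...,1]-V[1])<.04)&(im["depth"]>0)
c=max(cv2.findContours(m.astype(np.uint8),0,2)[0],key=cv2.contourArea)
(u,v),rad=cv2.minEnclosingCircle(c);print(u,v,rad,plane(im,[[u,v]],.12),P[m].mean(0),r.current_tool_pos(),r.current_t(),r.current_contact_force())
E
```

```text
45 [-0.12  0.22  1.65 -0.    1.26 -0.9 ] [-0.12  0.49  1.86 -0.    0.8  -0.9 ]
45 [ 0.39  0.49  1.28 -0.    1.37 -0.4 ] [ 0.39  0.69  1.48 -0.    0.97 -0.4 ]
45 [-0.44  0.51  1.25 -0.    1.38 -1.22] [-0.44  0.71  1.44 -0.    0.99 -1.22]
135 [-0.12  0.22  1.65 -0.    1.26 -2.47] [-0.12  0.49  1.86 -0.    0.8  -2.47]
135 [ 0.39  0.49  1.28 -0.    1.37 -1.97] [ 0.39  0.69  1.48 -0.    0.97 -1.97]
135 [-0.44  0.51  1.25 -0.    1.38 -2.79] [-0.44  0.71  1.44 -0.    0.99 -2.79]
318.70635986328125 220.65078735351562 13.182646751403809 [[ 0.51211657 -0.01375892  0.12      ]] [ 0.51214683 -0.01380057  0.11967399] [ 0.51549918 -0.01361715  0.29993605] 2.5917 [-0.08494409 -0.0274261   0.1451417 ]
```

View pics/w1.png

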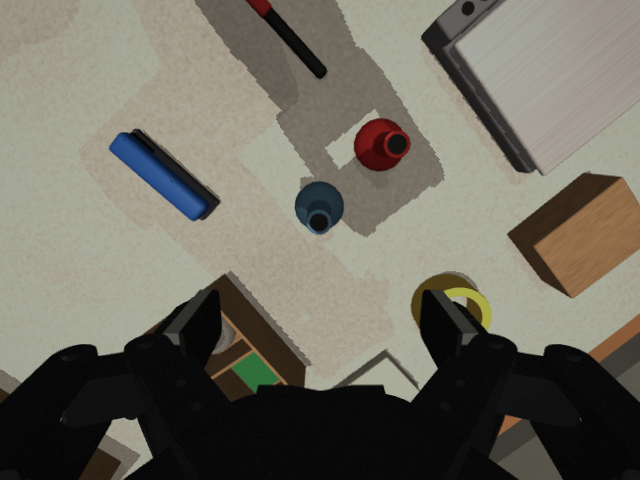

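The wrist view shows blue at (319,220) and red at (395,145), and the neck position agrees with the top view to 3 mm. I'll grasp it.

```bash
python3 - <<'E'
from h import *
f=lambda s:print(s,np.round(r.current_tool_pos(),4),"F",np.round(r.current_contact_force(),2),"op",round(r.current_opening(),3),"t",round(r.current_t(),2))
X=[.513,-.0138]
r.move_linear([*X,.16],vel=.15); r.move_linear([*X,.101],vel=.08); f("down")
r.set_gripper(.42,28); f("pre")
r.set_gripper(.0,28); f("grip")
r.move_linear([*X,.106],vel=.02); r.sleep(.2); f("lift")
r.move_linear([*X,.20],vel=.15); f("up")
im=grab("wrist");save(im,"w2.png"); save(grab("scene"),"s2.png")
E
```

```text
down [ 0.5132 -0.0138  0.1014] F [-0.07  0.36  0.26] op 0.998 t 4.56
pre [ 0.513  -0.0138  0.101 ] F [0.64 0.06 0.73] op 0.419 t 5.09
grip [ 0.5131 -0.0138  0.1011] F [-0.26  0.51  2.  ] op 0.268 t 5.35
lift [ 0.5129 -0.0138  0.1059] F [-0.48  0.44 -2.21] op 0.266 t 5.95
up [ 0.5125 -0.0138  0.1992] F [ 0.34  0.24 -2.5 ] op 0.264 t 6.72
```

View pics/s2.png

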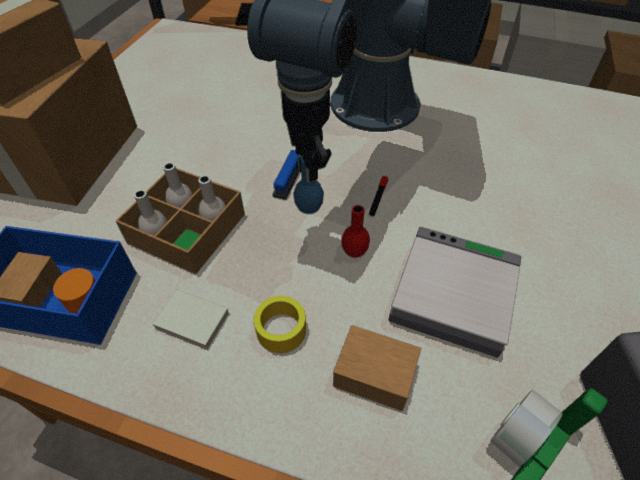

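The blue vase is held upright at (309,195), and its weight reads about 2.5 N. Next is the scale: I'll lower it in small steps until I feel contact.

```bash
cat >> h.py <<'E'
def f(s): print(s,np.round(r.current_tool_pos(),4),"F",np.round(r.current_contact_force(),2),"op",round(r.current_opening(),3),"t",round(r.current_t(),2))
def fz(n=6):
    a=[]
    for _ in range(n): r.sleep(.02); a.append(r.current_contact_force()[2])
    return np.mean(a)
def lower(xy,z0,zmin,d=.0007):
    r.move_linear([*xy,z0],vel=.06); r.sleep(.3); b=fz(10); z=z0; k=b
    while z>zmin and k-b<1.0:
        z-=d; r.move_linear([*xy,z],vel=.02); k=fz()
    print("base",b,"now",k,"z",z); return z
E
python3 - <<'E'
from h import *
r.move_linear([.513,-.0138,.32],vel=.2)
r.move_to([*PAN,.32],quat(45)); f("above")
r.move_linear([*PAN,.19],vel=.15)
z=lower(PAN,.165,.1590); f("contact")
r.set_gripper(.42); f("open"); r.set_gripper(.75)
r.move_linear([*PAN,z+.06],vel=.08); f("clear")
r.sleep(2.0); save(grab("scene"),"s3.png"); f("waited")
E
```

```text
above [0.5832 0.2878 0.3199] F [-0.11  0.33 -2.32] op 0.265 t 8.76
base -2.397088775863905 now -0.9711742441066259 z 0.16079999999999997
contact [0.5831 0.289  0.1609] F [-0.29  0.34 -1.78] op 0.264 t 12.91
open [0.5831 0.289  0.1609] F [-0.61 -0.02 -0.14] op 0.416 t 13.19
clear [0.5828 0.2889 0.2203] F [-0.35 -1.15 -0.18] op 0.748 t 14.47
waited [0.583  0.289  0.2208] F [-0.15 -0.02  0.78] op 0.748 t 16.52
```

View pics/s3.png

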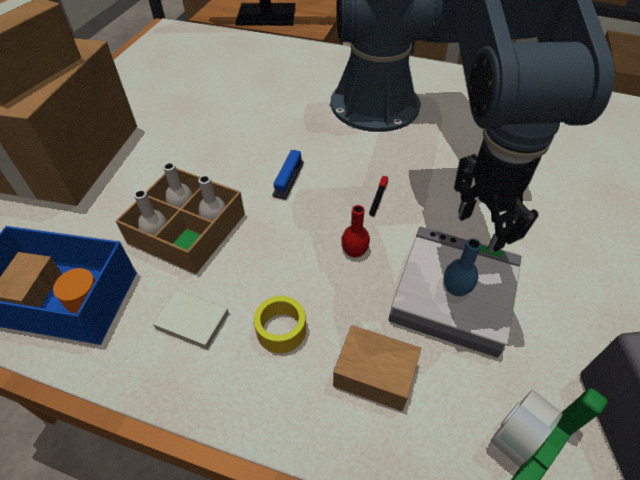

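The vase stands freely on the pan at (462,275) and has been there over 2 s. I'll check the neck with the wrist camera, regrasp and carry it to the tray.

```bash
python3 - <<'E'
from h import *
im=grab("wrist");H,W=im["depth"].shape;vv,uu=np.mgrid[:H,:W];P=deproj(im,np.c_[uu.ravel(),vv.ravel()]).reshape(H,W,3)
m=(P[...,2]>.168)&(P[...,2]<.19)&(np.hypot(P[...,0]-PAN[0],P[...,1]-PAN[1])<.035)&(im["depth"]>0)
print(m.sum(),P[m].mean(0) if m.any() else None)
X=PAN
r.move_linear([*X,.1608],vel=.08); f("down")
r.set_gripper(.42,28); r.set_gripper(0.,28); f("grip")
r.move_linear([*X,.167],vel=.02); r.sleep(.1); f("lift")
r.move_linear([*X,.32],vel=.2)
r.move_to([*PAD,.32],quat(45)); f("over tray")
r.move_linear([*PAD,.23],vel=.15); save(grab("scene"),"s4.png"); f("hold")
E
```

```text
1751 [0.58162515 0.28937545 0.1784882 ]
down [0.5833 0.2891 0.1613] F [-0.1  -0.93 -0.21] op 0.751 t 17.48
grip [0.583  0.2891 0.1609] F [ 0.37 -0.11  0.73] op 0.266 t 18.12
lift [0.5829 0.2889 0.1668] F [ 0.24  0.23 -2.84] op 0.266 t 18.68
over tray [ 0.619 -0.236  0.32 ] F [-0.81  0.87 -1.55] op 0.265 t 21.5
hold [ 0.6192 -0.2371  0.2314] F [ 0.32  0.54 -2.6 ] op 0.266 t 22.3
```

View pics/s4.png

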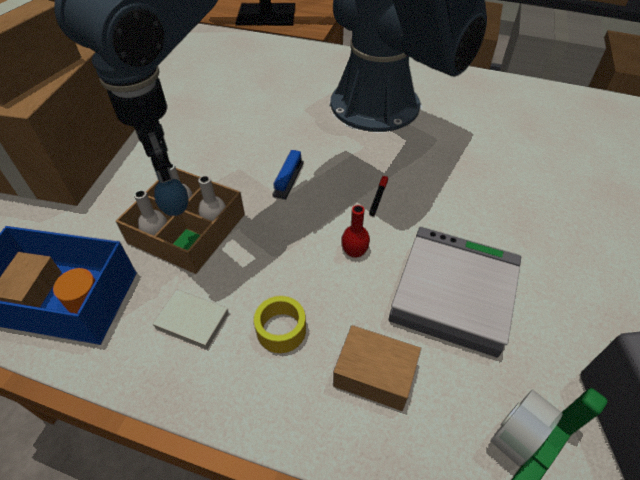

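The vase is held at (173,197) above the empty cell, clear of the white vases, and the pan is empty. I'll lower it onto the pad.

```bash
python3 - <<'E'
from h import *
for z in (.19,.16,.14):
    r.move_linear([*PAD,z],vel=.1); f("")
z=lower(PAD,.121,.1160); f("contact")
r.set_gripper(.42); f("open"); r.set_gripper(.6)
r.move_linear([*PAD,.20],vel=.08); r.move_linear([*PAD,.32],vel=.2)
r.move_to([.45,0,.35],quat(45)); f("clear")
im=grab("top");save(im,"t5.png")
H,W=im["depth"].shape;vv,uu=np.mgrid[:H,:W];P=deproj(im,np.c_[uu.ravel(),vv.ravel()]).reshape(H,W,3)
for n,c in dict(blue=PAD,w1=(.6045,-.3216),w2=(.5319,-.2222),w3=(.519,-.3091)).items():
    m=(P[...,2]>.108)&(P[...,2]<.15)&(np.hypot(P[...,0]-c[0],P[...,1]-c[1])<.03);q=P[m]
    print(n,m.sum(),q.mean(0).round(4),q[:,2].max().round(4))
cv2.imwrite("pics/t5c.png",cv2.resize(im["pixels"][170:310,400:540,::-1],None,fx=4,fy=4,interpolation=cv2.INTER_CUBIC))
E
```

```text
[ 0.6188 -0.2371  0.1904] F [ 0.18 -0.81 -2.93] op 0.265 t 22.85
 [ 0.6187 -0.2371  0.1602] F [ 0.81 -0.05 -1.49] op 0.265 t 23.3
 [ 0.6185 -0.2369  0.1398] F [-0.13 -0.35 -3.02] op 0.268 t 23.65
base -2.050066814946306 now -0.36137587899898965 z 0.11679999999999996
contact [ 0.6187 -0.237   0.1169] F [ 0.14  0.05 -0.11] op 0.262 t 26.68
open [ 0.6186 -0.237   0.1169] F [ 0.62 -0.26 -0.33] op 0.419 t 26.97
clear [ 0.4506 -0.0005  0.3498] F [0.32 0.68 0.16] op 0.604 t 30.33
blue 212 [ 0.6184 -0.235   0.1292] 0.1371
w1 173 [ 0.6049 -0.3218  0.1205] 0.1249
w2 175 [ 0.5319 -0.2227  0.1211] 0.1265
w3 186 [ 0.519  -0.3094  0.1207] 0.1263
```

View pics/t5c.png

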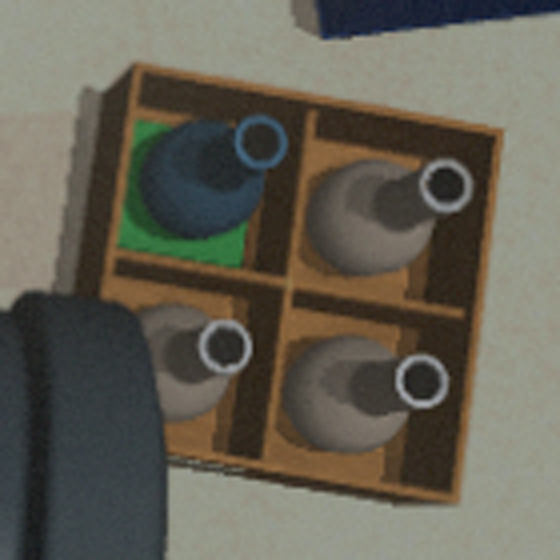

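The blue vase stands upright in the empty cell on the green pad, with its ring at (260,140) in the crop. Its neck is within 2-3 mm of the pad centre and leans only as perspective explains, like its neighbours. The white vases haven't moved. I'm handing in.

```bash
python3 -c "
from h import *
r.hand_in(); f('done')"
```

```text
the job is handed in; nothing more can be done
the job is handed in; nothing more can be done
```

I weighed the blue vase on the scale, set it down in the empty tray cell on the green pad, and handed the job in at about 30 s of the 64 s allowed. No verdict is reported on hand-in.

- **Weighing:** I held the vase by the neck at 28 N and lowered it onto the pan in small steps until I felt contact. It stood there released for over 2 s. The wrist force put its weight at about 2.5 N, roughly 0.25 kg.
- **Placing:** I lowered it onto the pad the same way and let go.
- **Last checks:** In the top view the vase neck is about 2 mm from the measured pad centre. The rim is about 9 mm higher than the white ones. From the sizes given, with the pad sunk about 1 mm, I'd expect about 11 mm. The white vases moved less than 1 mm, which is measurement noise, and the scale pan is empty. The arm was well clear of everything.
- **Disagreement:** The top and wrist cameras differed by about 3 mm on the vase's starting position, which was too little to affect the grasp. No check failed.

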